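Load a test block through the drum's dial cover

ROBOT

A 7-joint arm with a two-finger parallel gripper is mounted at the origin on the work surface. World frame = base frame: x ahead of the robot, y to its left, z up, the work surface at z = 0. Lengths are in m, angles in rad, forces in N, time in s.
With the tool pointing down it reaches from about 0.35 to 0.9 m from the base axis. Payload 8.1 kg.
Tool frame: the origin (TCP) lies midway between the tips of the shut fingers; the grasp point (between the pads) lies 19 mm behind it; z points along the fingers, x is the direction in which the jaws open and shut, and the axes are right-handed (so a half turn about z gives the same grasp; the last joint's range is limited). The gripper opens to 92 mm and grips with 3 to 60 N. Pads are 19 mm wide; open, the fingers measure 130 mm over their backs; the gripper's body (75 mm by 190 mm) begins 47 mm behind the grasp point.
Start: joints at [1.222, 0.434, 0.025, 1.573, -0.012, 1.134, -0.075], TCP at [0.152, -0.606, 0.227] pointing down, gripper open.
Joint ranges: [-2.62, 2.62], [-0.44, 2.09], [-1.27, 1.32], [0.08, 2.57], [-1.32, 4.46], [0.12, 2], [-2.74, 2.74]. Speed limits (rad/s): [2.22, 2.22, 3.01, 3.01, 3.14, 3.14, 3.14].

INTERFACE

Orientations are given as a rotation vector (axis times angle).
In Python, from cell import arm gives the robot as it stands. The module is installed in compiled form; this text tells all that it offers.
- The arm moves only by the tool play_rows, never from a script. Its argument "motion" is a list of rows, each a list of 7 numbers: the gripper's target within -1 to 1 (fully open at 1, half-way at 0, shut at -1), then the shift along the tool's x, y, z in mm, then the turn, a rotation vector about the tool's x, y, z in rad. In form: [[claw, tx, ty, tz, ax, ay, az], ...]. A call has 1 to 10 rows; each row is the pose to reach, as a shift and turn from the pose measured when the call began, along the tool's axes at that moment; what a row does not reach only later rows make up. A row lasts 1/10 s, in which the tool goes at most 50 mm and 8.59 degrees, less where a joint would pass 70% of its speed; a pose out of reach is approached as far as the arm can. A call with a gripper value outside its range is refused whole. The fingers move at their own pace and stop on an object; "force" is the grip in N (left out, the last holds). Time passes only in rows, so rows that repeat a pose let the fingers close. It gives the time, the measured TCP pose, the force and the opening at its end, in the units of the state.
- arm.observe(): the state, without advancing time (a new reading comes with each control period).
- arm.get_image(name): name is "scene" or "top" or "wrist"; returns a dict with "img" (480x640x3 uint8, blue, green, red), "depth" (480x640 float32, m along the optical axis (not along the pixel's ray), 0 where there is no reading), "K" (3x3 intrinsics, pixels), "rvec" (rotation vector, rad) and "tvec" (3), from world to camera coordinates, as OpenCV has them. Camera axes: x right, y down, z forward; pixel columns grow to the right and rows downward; lengths in m; the calibration is good to about 2 mm. A picture is of the moment at which its call begins.
- arm.sign_off(): hands the job in, once; it reports no verdict.
Trained networks look in a picture, given as the dict that the camera call returned (one of the last four; its "shot" number tells which), for a name from the list of things; names that differ only in an ending like _2 or _b are one class to them, and where a whole thing is asked for, a point or a joint stands for the part that bears it (a point fixed in the world has none). Each returns a list of dicts, best first, with "score" (0 to 1); they miss things now and then, are a little off and sometimes report something else, mostly with a low value. They report only what shows in the picture. A call takes as long as a camera call. They do not tell look-alikes from the thing itself.
- arm.look_for(picture, query): "box" ([left, top, width, height] as shares, 0 to 1, of the picture: columns of its width, rows of its height, round what is visible of it).
The state is a dict: "clock": time; "joints": joint angles; "dq": joint speeds; "joint_efforts": joint torques, N m; "position": TCP position; "ee_rot": TCP orientation; "force": force on the tool from outside, world axes, zero at the start; "ft_torque": the same for the moment, N m; "width": opening from 0.0 (shut) to 1.0 (fully open).
Only numpy, scipy, OpenCV 4.12 (cv2) and the standard library are available. Lean on these libraries where they do the work, as an engineer would, in place of code of your own. Each camera call takes 0.05 s, during which the arm holds its last target. There are 200 camera calls.

TASK

Turn the white cover of the specimen drum by its knob until its window is squarely over the pocket marked by the blue tag, and set the blue-topped test block upright in that pocket. Push the block right down against its spring follower, as far as it goes, then turn the cover to its parked position, with the window squarely facing the red mark, so that the block is shut in. Leave the other specimens, the jar and the gauge stand where they are.

Things in the scene. Friction and masses are not known exactly. Their poses are not given: they have to be found in the camera images.
- drum: Fixed specimen drum: dark round flange (radius 145 mm), grey drum (radius 111 mm, 85 mm high) under a white turning cover. Origin: centre of its underside, on the vertical axis; z up. In its frame three pockets lie at +y, -x and -y, centres 72 mm from the axis, each 74 mm tangentially by 44 mm radially; at +x is the park sector, a red blank without pocket.
- cover (a joint): Angle of the cover about the drum's axis, rad, counter-clockwise from above positive; 0: window over park (drum +x), pi/2: over the +y pocket, and so on. Turns both ways to +-6.5; starts between park and the +y pocket; stays where left (about 3 N at the knob). Disc of radius 113 mm, underside 87 mm, top 93 mm above the bench (rim 94): a block must lie below the underside for it to pass.
- window (a point): Centre, at the level of the cover's top face, of the cover's one rectangular window (black outline, 74 mm tangentially by 44 mm radially), 72 mm from the axis. Its x axis points radially outward from the drum axis, its z up.
- knob_grip (a point): Point to grip on the cover's upright crank knob, on its axis, 32 mm above the cover's top face (125 mm above the bench). Black cylinder with an orange ring, 22 mm diameter, 50 mm tall, 85 mm from the drum axis, opposite the window. It spins freely about its own axis, so the hand need not turn while leading it round.
- park_mark (a point): Top centre of the red rectangular mark on the flange (22 by 34 mm), 128 mm from the drum axis, 14 mm above the bench: the window faces it when the cover is parked (closed).
- tray: Fixed black tray with grey lip, 260 by 260 mm, floor 4 mm and lip 10 mm above the bench, on which the three specimens and the jar stand. Origin: centre of its underside.
- spec_blue: aluminium test block standing upright on the tray, 36 mm (its x) by 66 mm (its y) by 60 mm tall (its z), about 0.4 kg, with a blue top and blue band near the top. Origin: centre of its underside. The one to load.
- spec_yellow: aluminium test block standing upright on the tray, 36 mm (its x) by 66 mm (its y) by 60 mm tall (its z), about 0.4 kg, with a yellow top and yellow band near the top. Origin: centre of its underside. Not to be disturbed.
- spec_green: aluminium test block standing upright on the tray, 36 mm (its x) by 66 mm (its y) by 60 mm tall (its z), about 0.4 kg, with a green top and green band near the top. Origin: centre of its underside. Not to be disturbed.
- jar: Amber closed jar on the tray, 52 mm diameter, 110 mm tall. Origin: centre of its underside. Not to be disturbed.
- stand: Dial-gauge stand between drum and tray: dark round base of 44 mm diameter, thin steel post, 240 mm tall overall, small blue dial (38 mm) near the top. Loose, easily knocked. Origin: centre of its underside.
- tag_blue: Round blue tag, 26 mm diameter, 8 mm thick, on the drum's flange 128 mm from the axis, straight outward of the pocket that it marks. Origin: centre of its underside, 6 mm above the bench. The tags may sit at any of the three pockets.
- tag_yellow: Round yellow tag, 26 mm diameter, 8 mm thick, on the drum's flange 128 mm from the axis, straight outward of the pocket that it marks. Origin: centre of its underside, 6 mm above the bench. The tags may sit at any of the three pockets.
- tag_green: Round green tag, 26 mm diameter, 8 mm thick, on the drum's flange 128 mm from the axis, straight outward of the pocket that it marks. Origin: centre of its underside, 6 mm above the bench. The tags may sit at any of the three pockets.
- follower0 (a joint): Depth (m) of the flat spring follower in the pocket at the drum's +y: 0 up (its top 71 mm above the bench), 0.051 fully down at a hard stop (top at 20 mm). Friction-braked: it carries a block without sinking and stays wherever it is pushed. Pushing a block down takes about 3 N at first, 10 N near the bottom.
- follower1 (a joint): Depth (m) of the flat spring follower in the pocket at the drum's -x: 0 up (its top 71 mm above the bench), 0.051 fully down at a hard stop (top at 20 mm). Friction-braked: it carries a block without sinking and stays wherever it is pushed. Pushing a block down takes about 3 N at first, 10 N near the bottom.
- follower2 (a joint): Depth (m) of the flat spring follower in the pocket at the drum's -y: 0 up (its top 71 mm above the bench), 0.051 fully down at a hard stop (top at 20 mm). Friction-braked: it carries a block without sinking and stays wherever it is pushed. Pushing a block down takes about 3 N at first, 10 N near the bottom.
Not all that is in view belongs to the job. Leave any orange or pink look-alike of the spec_blue alone.

How it is judged:
On the way, in this order (a step that is already met when the one before it is completed fails the run):
1. the cover's window is over the pocket with the blue tag (y of tag_blue in the frame of window between -0.01 and 0.01 m and x of tag_blue in the frame of window above 0 m), for 0.2 s.
2. the blue block is in the blue-tagged pocket and pushed right down (horizontal distance between spec_blue and tag_blue below 0.068 m and horizontal distance between spec_blue and drum below 0.082 m and z of spec_blue in the frame of drum between 0.012 and 0.025 m and angle between spec_blue's own z axis and vertical below 0.12 rad), for 0.2 s.
At the end, for the whole second after the job is handed in: The blue block stands upright in the blue-tagged pocket, pushed to within 5 mm of the follower's hard stop (underside 12 to 25 mm above the bench), released and at rest; the cover is at rest with the red park mark within 10 mm sideways of its window's centre line (all of step 2 and y of park_mark in the frame of window between -0.01 and 0.01 m and x of park_mark in the frame of window above 0 m and linear speed of spec_blue below 0.02 m/s and velocity of joint cover between -0.05 and 0.05 rad/s); the robot touches nothing.
It fails at once if the yellow specimen is moved more than 25 mm or tipped (distance of spec_yellow from where it was at the start of the episode above 0.025 m or angle between spec_yellow's own z axis and vertical above 0.35 rad).
It fails at once if the green specimen is moved more than 25 mm or tipped (distance of spec_green from where it was at the start of the episode above 0.025 m or angle between spec_green's own z axis and vertical above 0.35 rad).
It fails at once if the amber jar is moved more than 25 mm or tipped (distance of jar from where it was at the start of the episode above 0.025 m or angle between jar's own z axis and vertical above 0.35 rad).
It fails at once if the dial-gauge stand is moved more than 25 mm or tipped (distance of stand from where it was at the start of the episode above 0.025 m or angle between stand's own z axis and vertical above 0.35 rad).
It also fails if it takes over 72 s, if anything falls off the work surface, if the arm or the gripper's body presses on something with over 40 N, if the wrist force passes 120 N, or if a joint passes its speed limit or range.

## Working session

There is one attempt and no reset: what is moved stays moved. The work goes in short steps, Python scripts to look and compute and a tool call to move; the robot and the scene stay as the last step left them, time stands still between calls to the robot, and variables do not carry over. Pictures are saved under pics/ and viewed, on a budget of 10 in all, crops included, one or two more only if the job needs it, and the job is handed in when it is done.

Besides the shell and the picture viewer there is one more tool, called after "Emit:" as name([rows], argument=value, ...), one row to a line, values as JSON. play_rows: Moves the arm, as the interface text tells. Its arguments: {"type":"object","properties":{"motion":{"type":"array"},"force":{"type":"number"}},"required":["motion"]}

```bash
mkdir -p pics
cat > h.py <<'E'
import numpy as np, cv2
from scipy.spatial.transform import Rotation as R
from cell import arm
def cam(n):
    return arm.get_image(n)
def w2c(p): return R.from_rotvec(np.ravel(p["rvec"])).as_matrix(), np.ravel(p["tvec"])
def pix(p,u,v,z=None):
    """world point of pixel: by depth, or on plane z"""
    M,t=w2c(p); r=np.linalg.solve(p["K"],[u,v,1.])
    if z is None: return M.T@(r*p["depth"][int(v),int(u)]-t)
    d=M.T@r; c=-M.T@t
    return c+d*(z-c[2])/d[2]
def cloud(p):
    M,t=w2c(p); v,u=np.mgrid[:480,:640]
    r=np.linalg.solve(p["K"],np.stack([u.ravel(),v.ravel(),np.ones(u.size)]))*p["depth"].ravel()
    return (M.T@(r-t[:,None])).T.reshape(480,640,3)
def proj(p,X):
    return cv2.projectPoints(np.array(X,float).reshape(-1,3),np.ravel(p["rvec"]),np.ravel(p["tvec"]),p["K"],None)[0].reshape(-1,2)
def tool(dw):
    """world delta (m) -> tool mm"""
    s=arm.observe(); return np.round(1000*R.from_rotvec(s["ee_rot"]).as_matrix().T@np.array(dw),1)
E
python3 - <<'E'
from h import *
s=arm.observe(); print(s); print(R.from_rotvec(s["ee_rot"]).as_matrix().round(3))
a=cam("top"); b=cam("scene")
for n,p in(("top",a),("scene",b)):
    cv2.imwrite(f"pics/{n}0.png",p["img"])
for q in ["drum","cover","window","knob_grip","tray","spec_blue","spec_yellow","spec_green","jar","stand","tag_blue","tag_yellow","tag_green","park_mark"]:
    for d in arm.look_for(a,q)[:3]:
        x=d["box"]; u,v=(x[0]+x[2]/2)*640,(x[1]+x[3]/2)*480
        print(q,round(d["score"],2),round(u),round(v),round(x[2]*640),round(x[3]*480),pix(a,u,v).round(3))
E
```

```text
{'clock': 0.0, 'joints': array([ 1.22241649,  0.43523588,  0.02497838,  1.57414883, -0.01155583,
        1.13400987, -0.07511941]), 'dq': array([-0.00045714,  0.0003827 , -0.00055163,  0.00028889,  0.00116786,
        0.00148614,  0.00096507]), 'joint_efforts': array([ 1.71924949e-04, -6.67861605e+01,  9.84738618e-01, -3.14463115e+01,
       -6.06053369e-02,  4.26781364e-02,  1.78539872e-04]), 'position': array([ 0.15186193, -0.6057079 ,  0.22591705]), 'ee_rot': array([-2.47624131e+00,  1.93194591e+00,  2.22447760e-03]), 'force': array([0.15076335, 0.08022547, 0.30262472]), 'ft_torque': array([-0.01110575, -0.02441145,  0.05205196]), 'width': 0.9995047896716504}
[[ 0.243 -0.97  -0.001]
 [-0.97  -0.243  0.002]
 [-0.002  0.    -1.   ]]
drum 0.67 186 217 147 137 [0.526 0.231 0.091]
cover 0.67 176 208 122 119 [0.542 0.248 0.096]
window 0.65 174 207 123 120 [0.544 0.253 0.097]
knob_grip 0.63 174 206 122 113 [0.545 0.251 0.098]
tray 0.62 407 236 139 136 [ 0.517 -0.193  0.001]
spec_blue 0.59 517 223 45 42 [ 0.537 -0.397  0.063]
spec_blue 0.56 499 344 45 25 [ 0.309 -0.353  0.061]
spec_yellow 0.55 438 207 35 46 [ 0.563 -0.245  0.066]
spec_green 0.92 438 258 39 30 [ 0.464 -0.242  0.065]
jar 0.69 387 254 31 33 [ 0.463 -0.14   0.113]
jar 0.46 439 258 43 26 [ 0.465 -0.244  0.065]
stand 0.71 304 186 26 54 [0.575 0.011 0.151]
tag_yellow 0.52 129 245 7 14 [0.472 0.329 0.095]
tag_green 0.27 174 209 119 121 [0.539 0.25  0.102]
park_mark 0.64 188 215 148 143 [0.529 0.227 0.094]
```

View pics/top0.png

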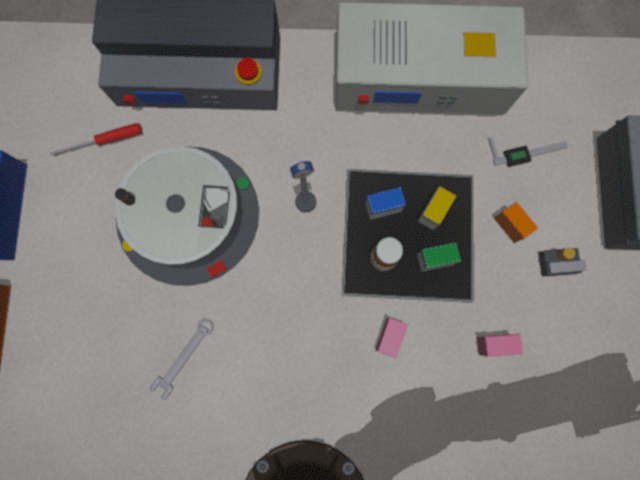

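View pics/scene0.png

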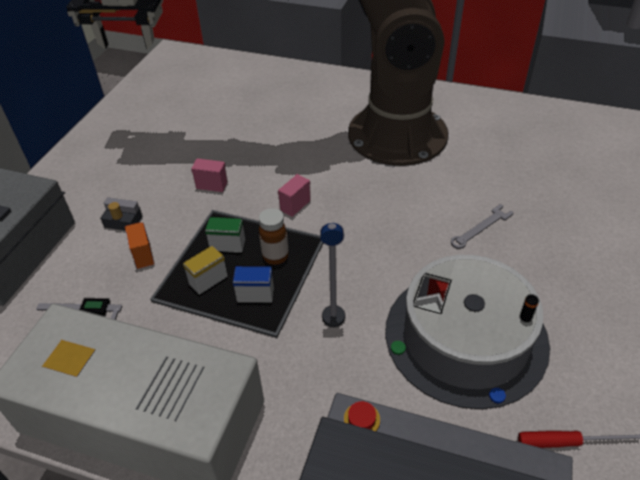

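The top view shows the drum at left with the window at (214,207) between red park (217,269) and green tag (243,183). The yellow tag is at (127,246) and the knob at (125,196). Blue block sits on the tray at (386,203). The blue tag is hidden here, but the scene view shows it at (498,397), on the side opposite park.

```bash
cat > m.py <<'E'
from h import *
def blobs(p,lo,hi,z0,z1,amin=8):
    hsv=cv2.cvtColor(p["img"],cv2.COLOR_BGR2HSV); C=cloud(p)
    m=cv2.inRange(hsv,np.array(lo),np.array(hi))&(255*((C[...,2]>z0)&(C[...,2]<z1))).astype(np.uint8)
    n,l,st,c=cv2.connectedComponentsWithStats(m)
    return [(st[i,4],c[i],C[l==i]) for i in range(1,n) if st[i,4]>=amin]
def drum(p):
    C=cloud(p); near=np.linalg.norm(C[...,:2]-[.54,.24],axis=2)<.2
    hsv=cv2.cvtColor(p["img"],cv2.COLOR_BGR2HSV)
    m=near&(abs(C[...,2]-.093)<.012)&(hsv[...,2]>110)&(hsv[...,1]<40)
    m=cv2.morphologyEx(m.astype(np.uint8)*255,cv2.MORPH_OPEN,np.ones((3,3)))
    cs=max(cv2.findContours(m,cv2.RETR_EXTERNAL,cv2.CHAIN_APPROX_NONE)[0],key=cv2.contourArea)
    pts=np.array([pix(p,*q[0],z=.094)[:2] for q in cs])
    h=cv2.convexHull(pts.astype(np.float32)*1000)
    (c,r)=cv2.minEnclosingCircle(h); return np.array(c)/1000,r
E
python3 - <<'E'
from m import *
cols={"red":([0,120,60],[8,255,255]),"blue":([100,120,60],[130,255,255]),"green":([50,100,40],[85,255,255]),"yellow":([20,100,60],[35,255,255])}
for n in("top","scene"):
    p=cam(n); print(n,drum(p))
    for k,(lo,hi) in cols.items():
        for a,c,P in blobs(p,lo,hi,.005,.13):
            z=.064 if np.median(P[:,2])>.04 else .014
            print(k,a,c.round(),np.median(P,0).round(3),pix(p,*c,z=z).round(3))
E
```

```text
top (array([0.5506051 , 0.25036169]), 112.66239166259766)
red 288 [247.  68.] [0.813 0.128 0.12 ] [0.843 0.137 0.064]
red 68 [129.  99.] [0.772 0.37  0.058] [0.769 0.368 0.064]
red 74 [363.  99.] [ 0.772 -0.097  0.088] [ 0.783 -0.098  0.064]
red 439 [118. 134.] [0.712 0.399 0.023] [0.715 0.404 0.014]
red 78 [207. 222.] [0.52  0.193 0.084] [0.525 0.198 0.064]
red 171 [216. 268.] [0.442 0.184 0.014] [0.442 0.185 0.014]
blue 514 [160.  97.] [0.776 0.307 0.063] [0.776 0.307 0.064]
blue 466 [397.  96.] [ 0.776 -0.162  0.093] [ 0.789 -0.166  0.064]
blue 1852 [ 10. 203.] [0.561 0.588 0.041] [0.551 0.574 0.064]
blue 640 [386. 200.] [ 0.575 -0.144  0.065] [ 0.575 -0.145  0.064]
green 92 [518. 155.] [ 0.691 -0.423  0.013] [ 0.691 -0.423  0.014]
green 120 [242. 183.] [0.617 0.142 0.014] [0.617 0.142 0.014]
green 654 [441. 255.] [ 0.471 -0.249  0.064] [ 0.471 -0.249  0.064]
yellow 168 [249.  77.] [0.801 0.123 0.106] [0.824 0.131 0.064]
yellow 709 [439. 205.] [ 0.567 -0.246  0.064] [ 0.567 -0.246  0.064]
yellow 63 [126. 247.] [0.48  0.364 0.014] [0.481 0.364 0.014]
yellow 131 [567. 254.] [ 0.48 -
[... 225 characters left out ...]
2. 438.] [0.72  0.406 0.023] [0.714 0.408 0.014]
blue 517 [252. 273.] [ 0.575 -0.143  0.064] [ 0.575 -0.143  0.064]
blue 78 [252. 284.] [ 0.594 -0.137  0.057] [ 0.599 -0.133  0.064]
blue 186 [497. 395.] [0.663 0.32  0.014] [0.664 0.32  0.014]
green 382 [223. 224.] [ 0.47  -0.248  0.065] [ 0.47  -0.247  0.064]
green 62 [223. 233.] [ 0.49  -0.241  0.057] [ 0.495 -0.238  0.064]
green 113 [ 93. 304.] [ 0.692 -0.421  0.013] [ 0.692 -0.42   0.014]
green 165 [398. 347.] [0.62  0.144 0.014] [0.62  0.144 0.014]
yellow 623 [203. 261.] [ 0.572 -0.243  0.064] [ 0.573 -0.243  0.064]
yellow 33 [346. 417.] [0.82  0.108 0.106] [0.799 0.102 0.064]
yellow 63 [376. 423.] [0.816 0.152 0.106] [0.794 0.149 0.064]
```

Run:
```python
from m import *
p=cam("top"); q=cam("scene"); c=np.array([.552,.252])
for n,p in(("top",p),("scene",q)):
    C=cloud(p); d=np.linalg.norm(C[...,:2]-c,axis=2)
    v=cv2.cvtColor(p["img"],cv2.COLOR_BGR2HSV)[...,2]
    k=C[(d<.12)&(C[...,2]>.135)&(C[...,2]<.15)]; kk=C[(d<.12)&(C[...,2]>.108)&(C[...,2]<.15)]
    print(n,"knob top",len(k),k.mean(0).round(3),"all",kk.mean(0).round(3))
    # depth-lower pixels inside the cover => window
    P=np.linalg.norm((C[...,:2]-c),axis=2)
    for z0,z1,nm in((.02,.3,"stand"),):
        s=C[(abs(C[...,0]-.57)<.08)&(abs(C[...,1])<.06)&(C[...,2]>z0)]
        hi=s[s[:,2]>.2]; print("stand",len(s),s.mean(0).round(3),"dial",hi.mean(0).round(3),s.max(0).round(3),s.min(0).round(3))
    for nm,lo,hi in (("blue",[100,120,60],[130,255,255]),("yellow",[20,100,60],[35,255,255]),("green",[50,100,40],[85,255,255])):
        for a,ctr,B in blobs(p,lo,hi,.061,.07,100):
            if abs(B[:,1].mean()+.2)<.1 and B[:,0].mean()<.65:
                (cc,wh,an)=cv2.minAreaRect((B[:,:2]*1000).astype(np.float32)); print(nm,np.round(cc),np.round(wh),an)
    J=C[(C[...,2]>.1)&(abs(C[...,0]-.46)<.06)&(abs(C[...,1]+.15)<.06)]; print("jar",J.mean(0).round(3))
```

```text
top knob top 133 [0.555 0.334 0.142] all [0.553 0.332 0.135]
stand 490 [0.579 0.012 0.193] dial [0.579 0.012 0.232] [0.595 0.032 0.244] [ 0.569 -0.007  0.02 ]
blue [ 575. -145.] [36. 67.] 16.83006477355957
yellow [ 567. -247.] [36. 67.] 59.88118362426758
green [ 470. -249.] [36. 67.] 13.05493450164795
jar [ 0.469 -0.144  0.114]
scene knob top 161 [0.559 0.337 0.142] all [0.562 0.337 0.132]
stand 946 [0.588 0.017 0.17 ] dial [0.589 0.017 0.227] [0.599 0.037 0.242] [ 0.57  -0.004  0.02 ]
blue [ 576. -142.] [38. 67.] 18.139516830444336
yellow [ 570. -244.] [39. 67.] 61.26481628417969
green [ 471. -247.] [38. 65.] 15.237852096557617
jar [ 0.476 -0.139  0.112]
```

```bash
cat >> h.py <<'E'
def rows(T):
    """T: world targets x,y,z,yaw(deg of tool x, tool down) -> tool shift mm + turn"""
    s=arm.observe(); M=R.from_rotvec(s["ee_rot"])
    for x,y,z,a in T:
        a=np.radians(a); X=np.array([np.cos(a),np.sin(a),0]); Z=np.array([0,0,-1.])
        G=R.from_matrix(np.column_stack([X,np.cross(Z,X),Z]))
        print((1000*M.inv().apply(np.array([x,y,z])-s["position"])).round(1),(M.inv()*G).as_rotvec().round(3))
E
python3 - <<'E'
from h import *
rows([(.3,-.48,.38,-70),(.42,-.3,.38,-65),(.5,-.05,.38,-58.7),(.54,.2,.38,-58.7),(.556,.336,.3,-58.7)])
E
```

```text
[ -86.4 -174.2 -153.3] [ 0.    -0.    -0.103]
[-231.8 -334.4 -153.3] [ 0.    -0.    -0.191]
[-454.9 -472.8 -153.3] [ 0.    -0.    -0.301]
[-687.6 -572.4 -153.3] [ 0.    -0.    -0.301]
[-815.7 -621.   -73.3] [ 0.    -0.    -0.301]
```

Emit:
play_rows([
  [1,-20,-40,-45,0,0,-0.03],
  [1,-40,-80,-90,0,0,-0.05],
  [1,-65,-125,-135,0,0,-0.08],
  [1,-86,-174,-153,0,0,-0.1],
  [1,-120,-210,-153,0,0,-0.13],
  [1,-155,-250,-153,0,0,-0.15],
  [1,-190,-290,-153,0,0,-0.17],
  [1,-232,-334,-153,0,0,-0.19],
  [1,-270,-358,-153,0,0,-0.21],
  [1,-310,-383,-153,0,0,-0.24],
])

```text
clock: 2.0
position: [0.4291, -0.2576, 0.3795]
ee_rot: [-2.691, 1.621, -0.001]
force: [0.3, -0.7, 1.2]
width: 1.002
```

Run:
```python
from h import *
s=arm.observe();print(s["clock"],s["position"],s["joints"].round(2))
rows([(.5,-.05,.38,-58.7),(.54,.2,.38,-58.7),(.556,.336,.3,-58.7)])
```

```text
2.0 [ 0.42914645 -0.25760879  0.37951249] [ 0.65  0.15 -0.25  1.59  0.04  1.4  -0.69]
[-150.4 -159.7   -0.5] [-0.    -0.001 -0.06 ]
[-352.6 -312.    -0.6] [-0.    -0.001 -0.06 ]
[-465.4 -389.8   79.4] [-0.    -0.001 -0.06 ]
```

Emit:
play_rows([
  [1,-30,-32,0,0,0,-0.02],
  [1,-60,-64,0,0,0,-0.04],
  [1,-90,-96,0,0,0,-0.06],
  [1,-120,-128,0,0,0,-0.06],
  [1,-150,-160,0,0,0,-0.06],
  [1,-190,-190,0,0,0,-0.06],
  [1,-230,-220,0,0,0,-0.06],
  [1,-270,-250,0,0,0,-0.06],
  [1,-310,-281,0,0,0,-0.06],
  [1,-352,-312,0,0,0,-0.06],
])

```text
clock: 3.0
position: [0.54, 0.1984, 0.3796]
ee_rot: [-2.738, 1.54, -0.002]
force: [1.4, -0.9, 0.4]
width: 1.0
```

Emit:
play_rows([
  [1,-40,-28,25,0,0,0],
  [1,-80,-55,50,0,0,0],
  [1,-113,-78,80,0,0,0],
  [1,-113,-78,80,0,0,0],
  [1,-113,-78,80,0,0,0],
])

```text
clock: 3.5
position: [0.5469, 0.3368, 0.2977]
ee_rot: [2.739, -1.535, -0.001]
force: [0.6, 1.0, 0.3]
width: 1.002
```

Run:
```python
from m import *
s=arm.observe();print(s["clock"],s["position"],s["joints"].round(2))
p=cam("wrist"); cv2.imwrite("pics/w1.png",p["img"])
C=cloud(p); d=np.linalg.norm(C[...,:2]-[.552,.252],axis=2)
k=C[(d<.12)&(C[...,2]>.135)&(C[...,2]<.15)]; print(len(k),k.mean(0),k.min(0),k.max(0))
hsv=cv2.cvtColor(p["img"],cv2.COLOR_BGR2HSV)
for k,lo,hi in(("blue",[100,120,40],[130,255,255]),("yel",[20,100,60],[35,255,255])):
    for a,c,P in blobs(p,lo,hi,.005,.03,30): print(k,a,c,P.mean(0))
rows([(.556,.336,.2,-58.7),(.556,.336,.106,-58.7)])
```

```text
3.5 [0.54692315 0.3368403  0.2977293 ] [-0.28  0.48 -0.56  1.38  0.25  1.35 -1.87]
682 [0.55735783 0.33752821 0.14338143] [0.54534436 0.32607458 0.13540744] [0.5676554  0.34804069 0.14625432]
blue 1963 [95.37850229 66.1798268 ] [0.52737206 0.58897393 0.01775857]
blue 453 [27.72626932 34.85651214] [0.5184995  0.66129625 0.00655328]
blue 578 [404.98269896  95.94636678] [0.66192016 0.31816309 0.01455512]
blue 406 [13.8817734  97.27832512] [0.45803581 0.6496814  0.01250986]
yel 210 [50.87142857 17.        ] [0.54782539 0.6368459  0.02475623]
yel 421 [278.96674584 219.42280285] [0.48666865 0.36256037 0.01467425]
[ 3.4 -7.2 99.2] [ 0.    -0.001  0.   ]
[  3.2  -7.2 193.2] [ 0.    -0.001  0.   ]
```

View pics/w1.png

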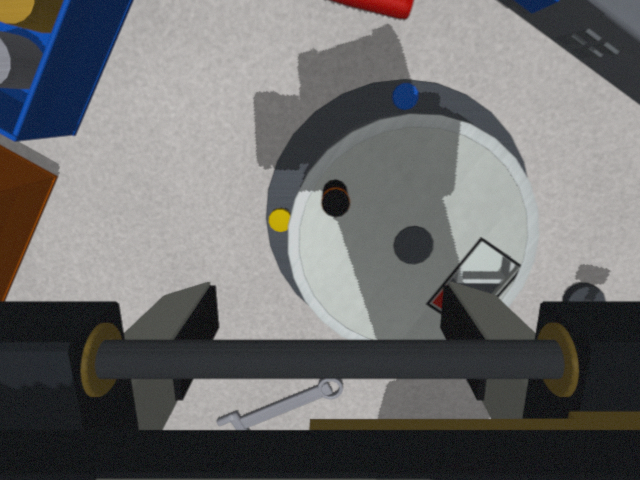

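The wrist view shows the knob at (335,200), the blue tag at (405,96) and the window still near the green side at (470,270). The knob measures (0.557, 0.337), which gives the right 85 mm radius. I'll descend and grip it.

Emit:
play_rows([
  [1,2,-4,40,0,0,0],
  [1,5,-8,80,0,0,0],
  [1,5,-8,120,0,0,0],
  [1,5,-8,150,0,0,0],
  [1,5,-8,175,0,0,0],
  [1,5,-8,192,0,0,0],
  [1,5,-8,192,0,0,0],
  [-1,5,-8,192,0,0,0],
  [-1,5,-8,192,0,0,0],
  [-1,5,-8,192,0,0,0],
], force=20)

```text
clock: 4.55
position: [0.5585, 0.3351, 0.1089]
ee_rot: [-2.737, 1.54, -0.004]
force: [-0.6, -0.5, -0.0]
width: 0.786
```

Emit:
play_rows([
  [-1,0,0,0,0,0,0],
  [-1,0,0,0,0,0,0],
  [-1,0,0,0,0,0,0],
])

```text
clock: 4.85
position: [0.5586, 0.3353, 0.1092]
ee_rot: [-2.737, 1.539, -0.004]
force: [0.5, 0.7, 0.1]
width: 0.529
```

Run:
```python
from h import *
s=arm.observe();print(s["clock"],s["position"],s["width"])
c=np.array([.552,.252]); d=s["position"][:2]-c; print(np.hypot(*d),np.degrees(np.arctan2(d[1],d[0])))
T=[]
for a in np.linspace(87,211.5,15)[1:]:
    a=np.radians(a); T.append((c[0]+.085*np.cos(a),c[1]+.085*np.sin(a),s["position"][2],-58.7))
rows(T)
```

```text
4.85 [0.55856444 0.33526017 0.10920838] 0.5287121824516268
0.083518550308071 85.49198577951303
[-9.  12.4 -0. ] [-0.003 -0.001 -0.   ]
[-13.8  24.7  -0.1] [-0.003 -0.001 -0.   ]
[-16.5  37.6  -0.1] [-0.003 -0.001 -0.   ]
[-17.2  50.8  -0.2] [-0.003 -0.001 -0.   ]
[-15.9  63.9  -0.2] [-0.003 -0.001 -0.   ]
[-12.6  76.6  -0.2] [-0.003 -0.001 -0.   ]
[-7.3 88.7 -0.2] [-0.003 -0.001 -0.   ]
[-0.3 99.8 -0.3] [-0.003 -0.001 -0.   ]
[  8.4 109.7  -0.3] [-0.003 -0.001 -0.   ]
[ 18.5 118.2  -0.3] [-0.003 -0.001 -0.   ]
[ 29.9 124.9  -0.3] [-0.003 -0.001 -0.   ]
[ 42.1 129.9  -0.3] [-0.003 -0.001 -0.   ]
[ 54.9 132.9  -0.3] [-0.003 -0.001 -0.   ]
[ 68.1 133.9  -0.3] [-0.003 -0.001 -0.   ]
```

Emit:
play_rows([
  [-1,-1,0,0,0,0,0],
  [-1,-2,0,1,0,0,0],
  [-1,-2,0,2,0,0,0],
  [-1,-2,0,2,0,0,0],
  [-1,-2,0,2,0,0,0],
  [-1,-2,0,2,0,0,0],
])

```text
clock: 5.45
position: [0.5572, 0.3377, 0.1071]
ee_rot: [-2.737, 1.538, -0.003]
force: [-1.1, 4.1, -2.8]
width: 0.236
```

Run:
```python
from h import *
s=arm.observe();print(s["clock"],s["position"],s["width"],s["force"])
c=np.array([.552,.252]); d=s["position"][:2]-c; print(np.hypot(*d),np.degrees(np.arctan2(d[1],d[0])))
T=[]
for a in np.linspace(87,211.5,15)[1:]:
    a=np.radians(a); T.append((c[0]+.085*np.cos(a),c[1]+.085*np.sin(a),s["position"][2],-58.7))
rows(T)
```

```text
5.45 [0.5571879  0.3376891  0.10708851] 0.2364247013077611 [-1.11053673  4.12137274 -2.75405436]
0.0858459993269593 86.53535264077924
[-6.3 12.5 -0. ] [-0.003 -0.     0.   ]
[-11.   24.8  -0.1] [-0.003 -0.     0.   ]
[-13.7  37.7  -0.1] [-0.003 -0.     0.   ]
[-14.5  50.8  -0.1] [-0.003 -0.     0.   ]
[-13.2  63.9  -0.2] [-0.003 -0.     0.   ]
[-9.8 76.7 -0.2] [-0.003 -0.     0.   ]
[-4.6 88.8 -0.3] [-0.003 -0.     0.   ]
[ 2.5 99.9 -0.3] [-0.003 -0.     0.   ]
[ 11.2 109.8  -0.3] [-0.003 -0.     0.   ]
[ 21.3 118.3  -0.3] [-0.003 -0.     0.   ]
[ 32.6 125.   -0.3] [-0.003 -0.     0.   ]
[ 44.8 130.   -0.3] [-0.003 -0.     0.   ]
[ 57.6 133.   -0.3] [-0.003 -0.     0.   ]
[ 70.8 134.   -0.3] [-0.003 -0.     0.   ]
```

Knob gripped at 21.7 mm opening. Next I'll lead it round.

Emit:
play_rows([
  [-1,-6.3,12.5,0,0,0,0],
  [-1,-11,24.8,0,0,0,0],
  [-1,-13.7,37.7,0,0,0,0],
  [-1,-14.5,50.8,0,0,0,0],
  [-1,-13.2,63.9,0,0,0,0],
  [-1,-9.8,76.7,0,0,0,0],
  [-1,-4.6,88.8,0,0,0,0],
  [-1,2.5,99.9,0,0,0,0],
  [-1,11.2,109.8,0,0,0,0],
  [-1,11.2,109.8,0,0,0,0],
])

```text
clock: 6.45
position: [0.4684, 0.268, 0.1069]
ee_rot: [2.736, -1.541, 0.003]
force: [-5.1, -1.5, 5.1]
width: 0.234
```

Run:
```python
from h import *
s=arm.observe();print(s["clock"],s["position"],s["width"],s["force"])
c=np.array([.552,.252]); d=s["position"][:2]-c; a0=np.degrees(np.arctan2(d[1],d[0]))%360; print(np.hypot(*d),a0)
T=[]
for a in np.linspace(a0,211.3,7)[1:]:
    a=np.radians(a); T.append((c[0]+.085*np.cos(a),c[1]+.085*np.sin(a),s["position"][2],-58.7))
rows(T)
```

```text
6.45 [0.46841212 0.26804865 0.10693579] 0.23404047527602845 [-5.10709371 -1.52300812  5.07859679]
0.08511459140178923 169.131620672736
[8.2 6.4 0. ] [-0.    -0.002 -0.001]
[17.1 11.9  0. ] [-0.    -0.002 -0.001]
[26.6 16.2  0.1] [-0.    -0.002 -0.001]
[36.5 19.3  0.1] [-0.    -0.002 -0.001]
[46.8 21.2  0.1] [-0.    -0.002 -0.001]
[57.2 21.8  0.1] [-0.    -0.002 -0.001]
```

Emit:
play_rows([
  [-1,8.2,6.4,0,0,0,0],
  [-1,17.1,11.9,0,0,0,0],
  [-1,26.6,16.2,0,0,0,0],
  [-1,36.5,19.3,0,0,0,0],
  [-1,46.8,21.2,0,0,0,0],
  [-1,57.2,21.8,0,0,0,0],
  [-1,57.2,21.8,0,0,0,0],
  [-1,57.2,21.8,0,0,0,0],
])

```text
clock: 7.25
position: [0.4808, 0.2062, 0.107]
ee_rot: [2.735, -1.544, 0.006]
force: [4.8, 0.4, -4.1]
width: 0.236
```

Run:
```python
from m import *
s=arm.observe();print(s["clock"],s["position"],s["width"],s["force"])
c=np.array([.552,.252]); d=s["position"][:2]-c; a0=np.degrees(np.arctan2(d[1],d[0]))%360; print(np.hypot(*d),a0)
p=cam("scene"); cv2.imwrite("pics/s2.png",cv2.resize(p["img"][230:420,360:580],None,fx=3,fy=3,interpolation=cv2.INTER_CUBIC))
```

```text
7.25 [0.4807706  0.20621631 0.10701814] 0.23619840801105818 [ 4.83377439  0.35857819 -4.11431699]
0.08467451751444392 212.73144650177116
```

View pics/s2.png

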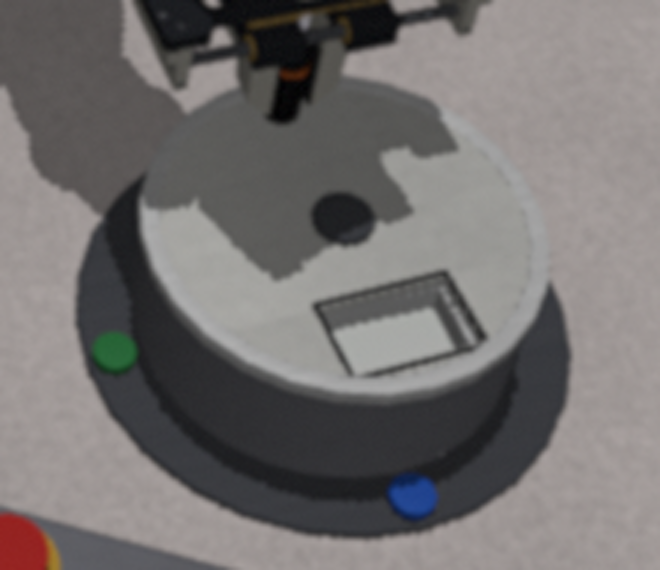

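Crop of the scene view: the window (400,325) is over the pocket outward to the blue tag at (413,495), with the white follower visible. It is about 1.4° past, so I'll nudge back 2 mm, release and rise.

Emit:
play_rows([
  [-1,-2,0,0,0,0,0],
  [-1,-2,0,0,0,0,0],
  [-1,-2,0,0,0,0,0],
  [0.2,-2,0,0,0,0,0],
  [0.2,-2,0,0,0,0,0],
  [0.2,-2,0,0,0,0,0],
  [0.2,-2,0,-20,0,0,0],
  [1,-2,0,-60,0,0,0],
  [1,-2,0,-100,0,0,0],
  [1,-2,0,-140,0,0,0],
])

```text
clock: 8.3
position: [0.4784, 0.2087, 0.2484]
ee_rot: [2.735, -1.542, 0.004]
force: [2.0, 0.7, -1.1]
width: 0.792
```

Run:
```python
from h import *
s=arm.observe();print(s["clock"],s["position"],s["width"],s["force"])
rows([(.5,.08,.38,-65),(.53,-.05,.38,-73),(.575,-.144,.36,-73),(.575,-.144,.2,-73)])
```

```text
8.3 [0.47843241 0.20868149 0.24843445] 0.7921027289153472 [ 1.97162184  0.66638934 -1.08631747]
[ 121.7   48.2 -131.2] [ 0.    -0.003  0.108]
[ 248.5   89.8 -130.8] [-0.    -0.003  0.247]
[ 352.1   99.9 -110.4] [-0.    -0.003  0.247]
[351.6  99.9  49.6] [-0.    -0.003  0.247]
```

Emit:
play_rows([
  [1,0,0,-48,0,0,0.02],
  [1,20,8,-95,0,0,0.05],
  [1,60,24,-130,0,0,0.07],
  [1,100,40,-130,0,0,0.1],
  [1,140,55,-130,0,0,0.13],
  [1,185,70,-130,0,0,0.17],
  [1,225,82,-130,0,0,0.21],
  [1,265,91,-130,0,0,0.24],
  [1,310,96,-125,0,0,0.247],
  [1,352,100,-110,0,0,0.247],
])

```text
clock: 9.3
position: [0.5757, -0.1457, 0.3607]
ee_rot: [2.525, -1.868, 0.008]
force: [1.0, -0.6, -0.1]
width: 0.999
```

Emit:
play_rows([
  [1,0,0,25,0,0,0],
  [1,0,0,60,0,0,0],
  [1,0,0,90,0,0,0],
  [1,0,0,90,0,0,0],
  [1,0,0,90,0,0,0],
])

```text
clock: 9.8
position: [0.5759, -0.1456, 0.2712]
ee_rot: [2.525, -1.868, 0.007]
force: [0.2, -1.3, 1.4]
width: 1.0
```

Run:
```python
from m import *
s=arm.observe();print(s["clock"],s["position"],s["width"])
p=cam("wrist"); t=cam("top"); cv2.imwrite("pics/w3.png",p["img"])
for n,q in(("wrist",p),("top",t)):
  for a,ctr,B in blobs(q,[100,120,40],[130,255,255],.06,.07,100):
    (cc,wh,an)=cv2.minAreaRect((B[:,:2]*1000).astype(np.float32)); print(n,"blue",a,ctr,np.round(cc,1),np.round(wh),an)
rows([(.575,-.144,.13,-73),(.575,-.144,.033,-73)])
```

```text
9.8 [ 0.57587671 -0.14564447  0.27120849] 0.9996592564245177
wrist blue 2854 [325.48142957 199.3798178 ] [ 576.2 -143.7] [35. 66.] 16.1165771484375
top blue 100 [159.72  96.5 ] [775.6 306. ] [ 4. 88.] 0.04661133885383606
top blue 214 [  4.36915888 190.51401869] [576.4 587.2] [135.   6.] 0.3117845058441162
top blue 604 [386.22350993 200.03311258] [ 574.7 -144.7] [37. 66.] 16.474571228027344
[ -3.    2.1 142.7] [-0.005 -0.006  0.   ]
[ -3.6   2.6 239.7] [-0.005 -0.006  0.   ]
```

View pics/w3.png

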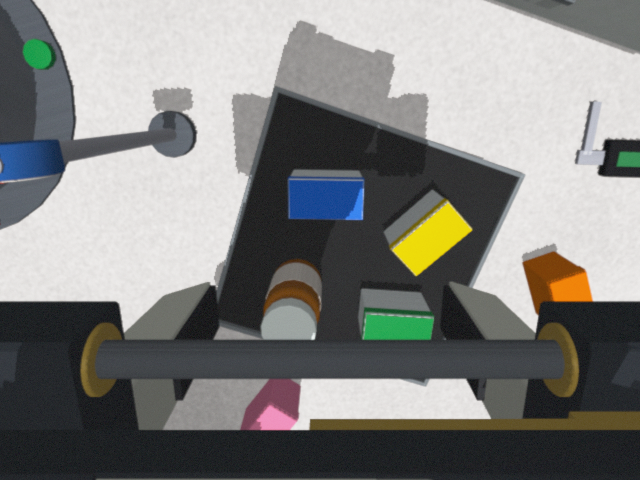

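The wrist view shows the blue block at (326,199), aligned with the jaws, with yellow (430,237), jar and stand all clear of the fingers. I'll descend and grip across the 66 mm length.

Emit:
play_rows([
  [1,-3,2,40,-0.005,-0.006,0.01],
  [1,-3,2,80,-0.005,-0.006,0.01],
  [1,-3,2,120,-0.005,-0.006,0.01],
  [1,-3,2,150,-0.005,-0.006,0.01],
  [1,-3,2,180,-0.005,-0.006,0.01],
  [1,-3,2,205,-0.005,-0.006,0.01],
  [1,-3,2,225,-0.005,-0.006,0.01],
  [1,-3,2,238,-0.005,-0.006,0.01],
  [1,-3,2,238,-0.005,-0.006,0.01],
  [-1,-3,2,238,-0.005,-0.006,0.01],
], force=30)

```text
clock: 10.9
position: [0.5767, -0.1444, 0.0359]
ee_rot: [-2.516, 1.88, -0.002]
force: [-0.2, -0.8, 1.2]
width: 0.953
```

Emit:
play_rows([
  [-1,0,0,0,0,0,0],
  [-1,0,0,0,0,0,0],
  [-1,0,0,0,0,0,0],
  [-1,0,0,0,0,0,0],
  [-1,0,0,0,0,0,0],
  [-1,0,0,0,0,0,0],
])

```text
clock: 11.5
position: [0.5773, -0.1442, 0.0369]
ee_rot: [-2.515, 1.88, -0.003]
force: [-0.9, 1.4, 7.3]
width: 0.717
```

Run:
```python
from h import *
s=arm.observe();print(s["clock"],s["position"],s["width"],s["force"])
rows([(.575,-.144,.39,-73),(.54,0,.39,-65),(.56,.15,.39,-58.7),(.613,.289,.3,-58.7)])
```

```text
11.5 [ 0.5772942  -0.14417175  0.03686853] 0.7171341640404114 [-0.94845926  1.37622759  7.25783984]
[  -0.6    1.2 -353.1] [-0.003 -0.001 -0.01 ]
[-148.6   -6.  -353.2] [-0.003 -0.001 -0.149]
[-286.8  -67.7 -353.1] [-0.003 -0.001 -0.259]
[-405.2 -157.6 -263. ] [-0.003 -0.001 -0.259]
```

Emit:
play_rows([
  [-1,0,0,-20,0,0,0],
  [-1,0,0,-60,0,0,0],
  [-1,0,0,-105,0,0,0],
  [-1,0,0,-150,0,0,0],
  [-1,0,0,-200,0,0,0],
  [-1,0,0,-245,0,0,0],
  [-1,0,0,-290,0,0,0],
  [-1,0,0,-330,0,0,0],
  [-1,0,0,-353,0,0,0],
  [-1,-30,0,-353,0,0,-0.03],
])

```text
clock: 12.5
position: [0.569, -0.1198, 0.3928]
ee_rot: [-2.537, 1.85, -0.013]
force: [1.8, 0.7, -4.2]
width: 0.718
```

Run:
```python
from h import *
s=arm.observe();print(s["clock"],s["position"],s["width"],s["force"])
rows([(.54,0,.39,-65),(.56,.15,.39,-58.7),(.613,.289,.3,-58.7)])
```

```text
12.5 [ 0.56899722 -0.11979173  0.39280383] 0.7183519279366162 [ 1.80058946  0.71876929 -4.20662069]
[-122.9   -9.     2.2] [-0.006 -0.006 -0.126]
[-259.6  -73.9    1.9] [-0.006 -0.006 -0.236]
[-376.3 -166.2   91.8] [-0.006 -0.006 -0.236]
```

Emit:
play_rows([
  [-1,-40,-3,0,0,0,-0.04],
  [-1,-80,-6,0,0,0,-0.08],
  [-1,-123,-9,0,0,0,-0.12],
  [-1,-168,-30,0,0,0,-0.16],
  [-1,-213,-52,0,0,0,-0.2],
  [-1,-260,-74,0,0,0,-0.236],
  [-1,-300,-105,20,-0.003,-0.003,-0.236],
  [-1,-340,-136,50,-0.006,-0.006,-0.236],
  [-1,-376,-166,85,-0.006,-0.006,-0.236],
  [-1,-376,-166,92,-0.006,-0.006,-0.236],
])

```text
clock: 13.5
position: [0.6118, 0.2923, 0.2964]
ee_rot: [2.74, -1.533, -0.005]
force: [-0.3, -0.6, -3.6]
width: 0.717
```

Emit:
play_rows([
  [-1,0,0,40,0,0,0],
  [-1,0,0,75,0,0,0],
  [-1,0,0,100,0,0,0],
  [-1,0,0,100,0,0,0],
  [-1,0,0,100,0,0,0],
])

```text
clock: 14.0
position: [0.6114, 0.292, 0.1967]
ee_rot: [2.739, -1.533, -0.006]
force: [-0.0, 0.0, -3.5]
width: 0.716
```

Run:
```python
from m import *
s=arm.observe();print(s["clock"],s["position"],s["width"],s["force"],R.from_rotvec(s["ee_rot"]).as_matrix().round(3))
t=cam("top"); p=cam("scene"); w=cam("wrist")
cv2.imwrite("pics/s4.png",np.hstack([cv2.resize(p["img"][200:420,360:580],(400,400)),cv2.resize(t["img"][130:290,100:260],(400,400))]))
cv2.imwrite("pics/w4.png",w["img"])
for n,q in(("top",t),("scene",p),("wrist",w)):
  for a,ctr,B in blobs(q,[100,100,40],[130,255,255],.005,.3,30):
    if np.linalg.norm(B[:,:2].mean(0)-[.6,.29])<.12: print(n,a,ctr.round(),B.mean(0).round(4),cv2.minAreaRect((B[:,:2]*1000).astype(np.float32)))
  print(drum(q) if n!="wrist" else "")
rows([(.6135,.289,.15,-58.7),(.6135,.289,.104,-58.7)])
```

```text
14.0 [0.61136949 0.29204686 0.19665183] 0.7163939401649504 [-0.01258174  0.01253173 -3.45283658] [[ 0.523 -0.852 -0.005]
 [-0.852 -0.523 -0.001]
 [-0.002  0.004 -1.   ]]
(array([0.5893689 , 0.18305478]), 79.92543029785156)
scene 448 [514. 287.] [0.6182 0.2996 0.229 ] ((630.0540771484375, 292.9076843261719), (35.498619079589844, 89.62916564941406), 38.77880096435547)
scene 145 [511. 298.] [0.6292 0.2986 0.2177] ((628.1074829101562, 300.52508544921875), (8.691466331481934, 64.7565689086914), 26.214937210083008)
scene 221 [497. 395.] [0.6631 0.3194 0.0127] ((660.038330078125, 319.8991394042969), (31.58633804321289, 26.836706161499023), 0.2304023802280426)
(array([0.54270428, 0.33670871]), 41.75535202026367)
wrist 874 [334. 137.] [0.6618 0.3186 0.0145] ((661.6834106445312, 318.2451171875), (25.949708938598633, 25.90812873840332), 31.895015716552734)
wrist 2249 [329. 286.] [0.6275 0.3014 0.2191] ((626.1128540039062, 303.15869140625), (7.055070877075195, 70.82444763183594), 36.675209045410156)
wrist 8077 [329. 318.] [0.6202 0.2969 0.2269] ((625.3638916015625, 300.3717346191406), (30.21683692932129, 65.2260971069336), 31.585105895996094)
wrist 1249 [332. 381.] [0.6025 0.2851 0.2324] ((615.7289428710938, 293.9435729980469), (43.893070220947266, 64.22230529785156), 30.867429733276367)

[ 4.   1.  48.6] [0.    0.002 0.004]
[ 4.1  1.  94.6] [0.    0.002 0.004]
```

View pics/s4.png

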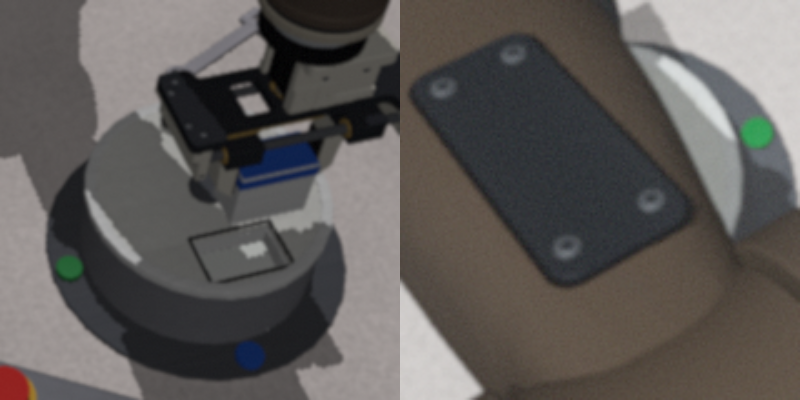

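The crop shows the held blue block above and behind the window (240,250) with the blue tag at (250,355). I'll overlay the predicted window outline to check alignment to the millimetre.

Run:
```python
from m import *
p=cam("scene"); w=cam("wrist")
c=np.array([.552,.252]); a=np.radians(31.1); u=np.array([np.cos(a),np.sin(a)]); t=np.array([-u[1],u[0]])
W=[np.r_[c+(.072+i*.022)*u+j*.037*t,.093] for i,j in((1,1),(1,-1),(-1,-1),(-1,1))]
def draw(p,x0,y0,x1,y1,f):
    im=cv2.resize(p["img"][y0:y1,x0:x1],None,fx=f,fy=f,interpolation=cv2.INTER_CUBIC)
    im=cv2.convertScaleAbs(im,alpha=1.6)
    q=((proj(p,W)+.5-[x0,y0])*f*16).astype(int)
    cv2.polylines(im,[q.reshape(-1,1,2)],True,(0,0,255),1,cv2.LINE_AA,4); return im
a=draw(p,440,300,545,410,5); b=draw(w,220,100,440,240,2.4) ; print(a.shape,b.shape,proj(w,W).round())
h=max(a.shape[0],b.shape[0]); s=min(1,800/(a.shape[1]+b.shape[1]))
cv2.imwrite("pics/o5.png",a); cv2.imwrite("pics/o5w.png",draw(w,100,80,540,440,1.6))
```

```text
(550, 525, 3) (336, 528, 3) [[277. 200.]
 [393. 201.]
 [390. 266.]
 [279. 265.]]
```

View pics/o5.png

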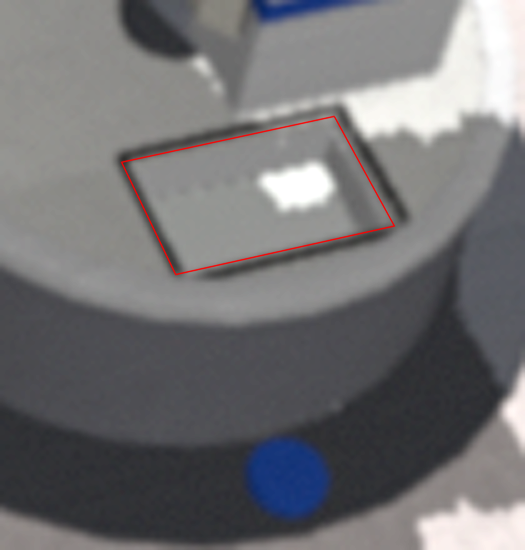

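View pics/o5w.png

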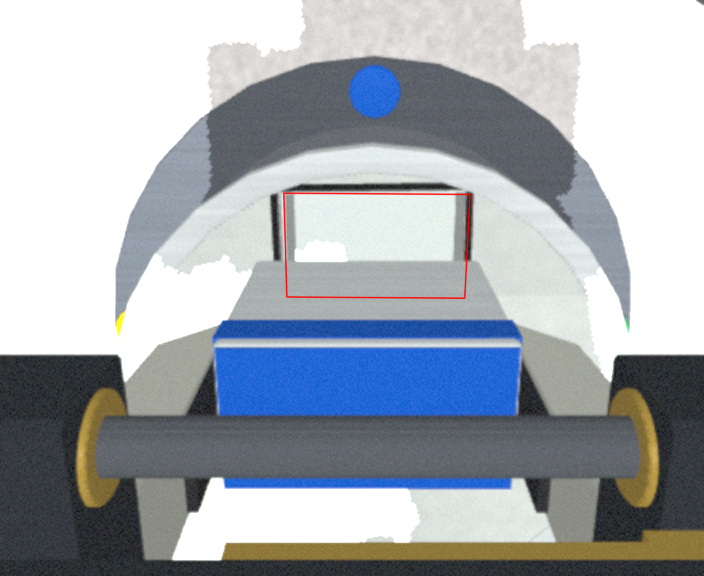

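The overlay agrees within about 1–2 mm: the red prediction sits roughly 1 mm right of the real outline in the wrist view. The held block's lateral offset calls for about +2.5 mm in tool x, and it is already correct radially. Next I'll lower it.

Emit:
play_rows([
  [-1,2.5,0,10,0,0.002,0.006],
  [-1,2.5,0,35,0,0.002,0.006],
  [-1,2.5,0,55,0,0.002,0.006],
  [-1,2.5,0,62,0,0.002,0.006],
  [-1,2.5,0,68,0,0.002,0.006],
  [-1,2.5,0,74,0,0.002,0.006],
  [-1,2.5,0,78,0,0.002,0.006],
  [-1,2.5,0,81,0,0.002,0.006],
  [-1,2.5,0,83,0,0.002,0.006],
  [-1,2.5,0,83,0,0.002,0.006],
])

```text
clock: 15.25
position: [0.6132, 0.2906, 0.1152]
ee_rot: [2.736, -1.542, -0.0]
force: [0.1, 0.9, -3.6]
width: 0.715
```

Block is inside the window with no contact force. I'll go down onto the follower.

Emit:
play_rows([
  [-1,0,0,4,0,0,0],
  [-1,0,0,7,0,0,0],
  [-1,0,0,10,0,0,0],
  [-1,0,0,12,0,0,0],
  [-1,0,0,14,0,0,0],
  [-1,0,0,14,0,0,0],
])

```text
clock: 15.85
position: [0.6132, 0.2906, 0.1012]
ee_rot: [2.736, -1.542, -0.0]
force: [-0.8, -0.9, -1.2]
width: 0.715
```

Emit:
play_rows([
  [1,0,0,0,0,0,0],
  [1,0,0,0,0,0,0],
  [1,0,0,0,0,0,0],
  [1,0,0,-20,0,0,0],
  [1,0,0,-50,0,0,0],
  [-1,0,0,-60,0,0,0],
  [-1,0,0,-60,0,0,0],
  [-1,0,0,-60,0,0,0],
  [-1,0,0,-60,0,0,0],
  [-1,0,0,-60,0,0,0],
])

```text
clock: 16.85
position: [0.6127, 0.2902, 0.1599]
ee_rot: [2.734, -1.542, -0.002]
force: [0.8, 0.5, 0.3]
width: 0.617
```

Emit:
play_rows([
  [-1,0,0,0,0,0,0],
  [-1,0,0,0,0,0,0],
  [-1,0,0,0,0,0,0],
  [-1,0,0,0,0,0,0],
  [-1,0,0,0,0,0,0],
  [-1,0,0,0,0,0,0],
  [-1,0,0,0,0,0,0],
  [-1,0,0,0,0,0,0],
])

```text
clock: 17.65
position: [0.6127, 0.2902, 0.1599]
ee_rot: [2.734, -1.542, -0.002]
force: [-0.5, 0.1, 0.8]
width: 0.005
```

Run:
```python
from m import *
s=arm.observe();print(s["clock"],s["position"],s["width"],s["force"])
p=cam("scene"); cv2.imwrite("pics/s6.png",cv2.resize(p["img"][230:420,380:580],(600,570)))
for a,ctr,B in blobs(p,[100,100,40],[130,255,255],.08,.3,30):
    if np.linalg.norm(B[:,:2].mean(0)-[.6,.29])<.12: print(a,B.mean(0).round(4),B[:,2].max())
```

```text
17.65 [0.61274203 0.29019337 0.15994284] 0.005000207076862454 [-0.54839398  0.05089508  0.76999276]
638 [0.6148 0.2893 0.1287] 0.16118543488283307
139 [0.6293 0.2898 0.1208] 0.1272124771712099
```

View pics/s6.png

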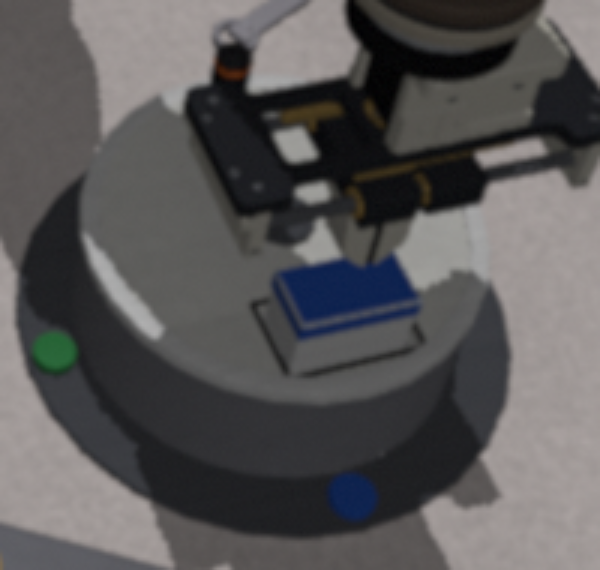

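The block stands upright in the window at (345,310), with the shut fingers above it. I'll push down in the block's middle.

Emit:
play_rows([
  [-1,0,0,15,0,0,0],
  [-1,0,0,27,0,0,0],
  [-1,0,0,34,0,0,0],
  [-1,0,0,41,0,0,0],
  [-1,0,0,48,0,0,0],
  [-1,0,0,54,0,0,0],
  [-1,0,0,60,0,0,0],
  [-1,0,0,66,0,0,0],
  [-1,0,0,71,0,0,0],
  [-1,0,0,75,0,0,0],
])

```text
clock: 18.7
position: [0.6125, 0.2899, 0.0851]
ee_rot: [2.734, -1.542, -0.001]
force: [-3.1, -3.1, 9.7]
width: 0.007
```

Emit:
play_rows([
  [-1,0,0,1.5,0,0,0],
  [-1,0,0,3,0,0,0],
  [-1,0,0,4,0,0,0],
  [-1,0,0,4,0,0,0],
])

```text
clock: 19.1
position: [0.6124, 0.2899, 0.0814]
ee_rot: [2.734, -1.541, -0.001]
force: [-2.2, -1.4, 7.9]
width: 0.003
```

Emit:
play_rows([
  [-1,0,0,1,0,0,0],
  [-1,0,0,2,0,0,0],
  [-1,0,0,2.5,0,0,0],
  [-1,0,0,3,0,0,0],
])

```text
clock: 19.5
position: [0.6127, 0.2902, 0.0803]
ee_rot: [2.735, -1.542, 0.001]
force: [-5.8, -4.0, 21.6]
width: 0.003
```

Hard stop reached: tip at 80 mm and force jumping to 22 N. Next I'll rise and go to the knob.

Emit:
play_rows([
  [-1,0,0,-25,0,0,0],
  [-1,0,0,-70,0,0,0],
  [1,0,0,-120,0,0,0],
  [1,0,40,-150,0,0,0],
  [1,0,85,-150,0,0,0],
  [1,0,130,-150,0,0,0],
  [1,0,156,-150,0,0,0],
  [1,0,156,-150,0,0,0],
  [1,0,156,-150,0,0,0],
  [1,0,156,-150,0,0,0],
])

```text
clock: 20.5
position: [0.4803, 0.2103, 0.2305]
ee_rot: [2.736, -1.543, 0.001]
force: [-0.2, -0.9, 0.8]
width: 0.651
```

Run:
```python
from m import *
s=arm.observe();print(s["clock"],s["position"],s["width"],s["force"])
p=cam("wrist"); q=cam("scene")
C=cloud(p); d=np.linalg.norm(C[...,:2]-[.552,.252],axis=2)
k=C[(d<.12)&(C[...,2]>.135)&(C[...,2]<.15)]; print("knob",len(k),k.mean(0) if len(k) else "")
for n,x in(("w",p),("s",q)):
  for a,ctr,B in blobs(x,[100,100,40],[130,255,255],.005,.12,30):
    if np.linalg.norm(B[:,:2].mean(0)-[.6,.29])<.12: print(n,a,ctr.round(),B.mean(0).round(4))
rows([(.479,.2085,.15,-58.7),(.479,.2085,.107,-58.7)])
```

```text
20.5 [0.48031033 0.21034203 0.23048457] 0.6505091452402018 [-0.22354687 -0.94194176  0.8136397 ]
knob 1047 [0.48139999 0.20773349 0.14329823]
w 1397 [328.   7.] [0.6012 0.2831 0.0813]
s 708 [490. 342.] [0.612  0.2903 0.0807]
s 224 [497. 395.] [0.6623 0.319  0.0126]
[ 1.   1.9 80.2] [ 0.001 -0.001 -0.002]
[  1.    1.8 123.2] [ 0.001 -0.001 -0.002]
```

Emit:
play_rows([
  [1,2,1,5,0,0,0],
  [1,2,1,20,0,0,0],
  [1,2,1,55,0,0,0],
  [1,2,1,85,0,0,0],
  [1,2,1,108,0,0,0],
  [1,2,1,123,0,0,0],
  [-1,2,1,123,0,0,0],
  [-1,2,1,123,0,0,0],
  [-1,2,1,123,0,0,0],
  [-1,2,1,123,0,0,0],
], force=20)

```text
clock: 21.6
position: [0.4809, 0.2084, 0.1082]
ee_rot: [-2.737, 1.543, -0.002]
force: [-0.3, 0.1, 0.5]
width: 0.699
```

Emit:
play_rows([
  [-1,0,0,0,0,0,0],
  [-1,0,0,0,0,0,0],
  [-1,0,0,0,0,0,0],
  [-1,0,0,0,0,0,0],
  [-1,0,0,0,0,0,0],
  [-1,0,0,0,0,0,0],
  [-1,0,0,0,0,0,0],
])

```text
clock: 22.3
position: [0.4809, 0.2083, 0.1081]
ee_rot: [2.736, -1.543, 0.002]
force: [0.7, 0.2, 0.9]
width: 0.237
```

```bash
cat > arc.py <<'E'
from h import *
import sys
s=arm.observe();print(s["clock"],s["position"],s["width"],s["force"].round(1))
c=np.array([.5525,.252]); d=s["position"][:2]-c; a0=np.degrees(np.arctan2(d[1],d[0]))%360; print(np.hypot(*d),a0)
T=[]
for a in np.linspace(a0,float(sys.argv[1]),int(sys.argv[2])+1)[1:]:
    a=np.radians(a); T.append((c[0]+.085*np.cos(a),c[1]+.085*np.sin(a),.107,-58.7))
rows(T)
E
python3 arc.py 121 10
```

```text
22.3 [0.48085818 0.2083468  0.10814342] 0.2369589162691073 [0.7 0.2 0.9]
0.08389369936146314 211.3550237173309
[-13.3   0.1   1.1] [-0.    -0.001 -0.002]
[-26.4  -3.    1.1] [-0.    -0.001 -0.002]
[-38.8  -8.1   1.1] [-0.    -0.001 -0.002]
[-50.2 -15.1   1.1] [-0.    -0.001 -0.002]
[-60.4 -23.8   1.1] [-0.    -0.001 -0.002]
[-69.1 -34.    1.1] [-0.    -0.001 -0.002]
[-76.1 -45.4   1.1] [-0.    -0.001 -0.002]
[-81.2 -57.8   1.1] [-0.    -0.001 -0.002]
[-84.3 -70.8   1.1] [-0.    -0.001 -0.002]
[-85.3 -84.1   1.1] [-0.    -0.001 -0.002]
```

Emit:
play_rows([
  [-1,-13.3,0.1,1,0,0,0],
  [-1,-26.4,-3,1,0,0,0],
  [-1,-38.8,-8.1,1,0,0,0],
  [-1,-50.2,-15.1,1,0,0,0],
  [-1,-60.4,-23.8,1,0,0,0],
  [-1,-69.1,-34,1,0,0,0],
  [-1,-76.1,-45.4,1,0,0,0],
  [-1,-81.2,-57.8,1,0,0,0],
  [-1,-84.3,-70.8,1,0,0,0],
  [-1,-85.3,-84.1,1,0,0,0],
])

```text
clock: 23.3
position: [0.5085, 0.326, 0.108]
ee_rot: [-2.737, 1.542, -0.002]
force: [-2.9, -3.2, 10.2]
width: 0.234
```

```bash
python3 arc.py 31.1 10
```

```text
23.3 [0.50849023 0.3260222  0.108042  ] 0.23383165966806127 [-2.9 -3.2 10.2]
0.08611704464607095 120.73352619535183
[  2.3 -13.2   1.1] [-0.001 -0.001 -0.002]
[  5.5 -26.1   1.1] [-0.001 -0.001 -0.002]
[ 10.6 -38.4   1.1] [-0.001 -0.001 -0.002]
[ 17.6 -49.6   1.1] [-0.001 -0.001 -0.002]
[ 26.3 -59.7   1.1] [-0.001 -0.001 -0.002]
[ 36.5 -68.3   1.1] [-0.001 -0.001 -0.002]
[ 47.8 -75.2   1.1] [-0.001 -0.001 -0.002]
[ 60.1 -80.2   1.2] [-0.001 -0.001 -0.002]
[ 73.  -83.3   1.2] [-0.001 -0.001 -0.002]
[ 86.3 -84.3   1.2] [-0.001 -0.001 -0.002]
```

Emit:
play_rows([
  [-1,1.5,-13.2,-0.5,0,0,0],
  [-1,5.5,-26.1,-0.5,0,0,0],
  [-1,10.6,-38.4,-0.5,0,0,0],
  [-1,17.6,-49.6,-0.5,0,0,0],
  [-1,26.3,-59.7,-0.5,0,0,0],
  [-1,36.5,-68.3,-0.5,0,0,0],
  [-1,47.8,-75.2,-0.5,0,0,0],
  [-1,60.1,-80.2,-0.5,0,0,0],
  [-1,73,-83.3,-0.5,0,0,0],
  [-1,86.3,-84.3,-0.5,0,0,0],
])

```text
clock: 24.3
position: [0.6258, 0.2972, 0.1083]
ee_rot: [-2.736, 1.539, -0.0]
force: [-0.4, 5.1, -2.4]
width: 0.232
```

Emit:
play_rows([
  [-1,0,0,0,0,0,0],
  [-1,0,0,0,0,0,0],
])

```text
clock: 24.5
position: [0.6266, 0.2959, 0.1083]
ee_rot: [-2.735, 1.542, -0.002]
force: [1.5, -3.4, 0.3]
width: 0.239
```

```bash
python3 arc.py 31.1 1
python3 - <<'E'
from m import *
for n in("scene","wrist"):
  p=cam(n)
  for a,ctr,B in blobs(p,[100,100,40],[130,255,255],.005,.03,30):
    if np.linalg.norm(B[:,:2].mean(0)-[.66,.32])<.12: print(n,a,ctr.round(),B.mean(0).round(4))
E
```

```text
24.5 [0.62657578 0.29591003 0.10826779] 0.23854768648373886 [ 1.5 -3.4  0.3]
0.08611220747053418 30.658263079293203
[-0.7  1.1  1.3] [-0.002 -0.    -0.002]
scene 219 [497. 395.] [0.6633 0.319  0.013 ]
wrist 1495 [327. 171.] [0.662  0.3188 0.0146]
```

Cover at park within about 0.5°. I'll release, rise and move clear.

Emit:
play_rows([
  [0.3,0,0,0,0,0,0],
  [0.3,0,0,0,0,0,0],
  [0.3,0,0,0,0,0,0],
  [0.3,0,0,0,0,0,0],
  [0.3,0,0,-20,0,0,0],
  [0.3,0,0,-60,0,0,0],
  [0.3,0,0,-105,0,0,0],
  [0.3,0,0,-150,0,0,0],
  [0.3,0,0,-200,0,0,0],
  [0.3,0,0,-230,0,0,0],
])

```text
clock: 25.6
position: [0.6258, 0.2974, 0.3429]
ee_rot: [-2.732, 1.537, -0.005]
force: [1.2, 0.4, -0.3]
width: 0.649
```

Emit:
play_rows([
  [0.3,20,20,-20,0,0,0],
  [0.3,60,40,-30,0,0,0],
  [0.3,100,60,-30,0,0,0],
  [0.3,145,70,-30,0,0,0],
  [0.3,190,80,-30,0,0,0],
  [0.3,235,90,-30,0,0,0],
  [0.3,280,95,-30,0,0,0],
  [0.3,325,100,-30,0,0,0],
  [0.3,370,100,-30,0,0,0],
  [0.3,370,100,-30,0,0,0],
])

```text
clock: 26.6
position: [0.7338, -0.0793, 0.3698]
ee_rot: [-2.729, 1.552, -0.006]
force: [-0.2, 0.1, 0.1]
width: 0.652
```

Run:
```python
from m import *
s=arm.observe();print(s["clock"],s["position"],s["dq"].round(3))
t=cam("top"); p=cam("scene")
c=np.array([.5525,.252]); a=np.radians(-148.9); u=np.array([np.cos(a),np.sin(a)]); v=np.array([-u[1],u[0]])
W=[np.r_[c+(.072+i*.022)*u+j*.037*v,.093] for i,j in((1,1),(1,-1),(-1,-1),(-1,1))]
for n,q in(("top",t),("scene",p)):
    C=cloud(q); d=np.linalg.norm(C[...,:2]-c,axis=2)
    k=C[(d<.12)&(C[...,2]>.135)&(C[...,2]<.15)]; e=k.mean(0)[:2]-c; print(n,drum(q),"knob",k.mean(0),np.degrees(np.arctan2(e[1],e[0])))
    for nm,lo,hi in (("yellow",[20,100,60],[35,255,255]),("green",[50,100,40],[85,255,255])):
        for A,ctr,B in blobs(q,lo,hi,.055,.075,100):
            if abs(B[:,1].mean()+.2)<.1: print(nm,B.mean(0).round(3))
    for nm,z in(("jar",.105),("stand",.2)):
        S=C[(C[...,2]>z)&(C[...,2]<.26)&(abs(C[...,0]-.53)<.12)&(abs(C[...,1]+.065)<.12)];print(nm,S.mean(0).round(3))
im=cv2.convertScaleAbs(cv2.resize(t["img"][130:300,90:270],None,fx=3,fy=3,interpolation=cv2.INTER_CUBIC),alpha=1.2)
cv2.polylines(im,[((proj(t,W)+.5-[90,130])*48).astype(int).reshape(-1,1,2)],True,(255,0,255),1,cv2.LINE_AA,4)
cv2.imwrite("pics/f.png",im)
```

```text
26.6 [ 0.73377212 -0.0792684   0.36984067] [-0.044 -0.04  -0.065  0.071 -0.043 -0.018 -0.055]
top (array([0.55027545, 0.24961423]), 113.26558685302734) knob [0.62301253 0.2923108  0.14225665] 29.755861687631413
jar [ 0.526 -0.06   0.166]
stand [0.579 0.012 0.232]
scene (array([0.55309137, 0.25274411]), 113.13088989257812) knob [0.62828284 0.29623284 0.14201588] 30.271206821808853
yellow [ 0.572 -0.243  0.064]
green [ 0.471 -0.247  0.065]
jar [ 0.549 -0.038  0.169]
stand [0.589 0.017 0.227]
```

View pics/f.png

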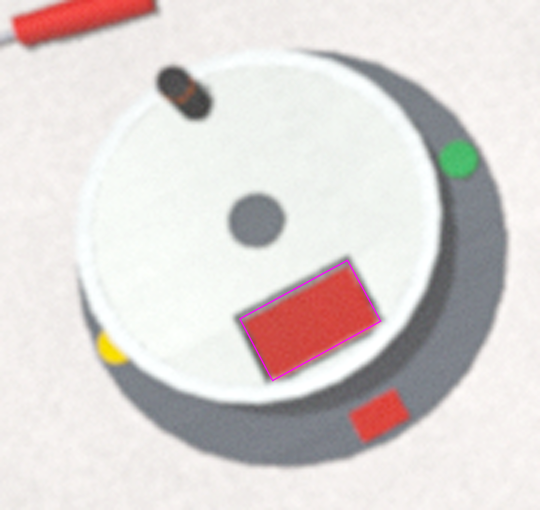

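The final view shows the window at (308,320), filled by the red blank and square to the park mark at (380,415). The predicted outline coincides with it, and the yellow and green blocks and the stand are where they were. I'll hand the job in.

```bash
python3 -c "
from cell import arm; print(arm.sign_off())"
```

```text
the job is handed in; nothing more can be done
None
```

The job is done and handed in at about 26.7 s of the 72 s allowed; sign-off gives no verdict, so the outcome rests on my own checks.

I turned the cover by its knob until the window was over the blue-tagged pocket and lowered the blue block in with no contact at the window. I then pressed it down with the shut fingers and turned the cover back to park. The gripper was clear of everything at hand-in.

**Last checks:**
- **Block depth:** the push ended at the hard stop, with the fingertips at 80 mm and the force rising to about 22 N. The camera put the block's top at 80.7 mm, so its underside is about 20–21 mm above the bench.
- **Cover at park:** the knob was at 30.7° by the arm and 29.8–30.3° by the cameras, against about 31.1° wanted. That is an error of roughly 1–3 mm at the red mark, where 10 mm is allowed, and the final picture shows the window full of the red blank, facing the mark.
- **Other things:** the scene camera found the yellow and green blocks and the stand unmoved to within about 2 mm. The top camera found neither block in that last check, probably because the arm hid them.
- **Jar:** my last numeric check of it was no use because it mixed in points from the stand. The arm never came near the jar.

I viewed 10 pictures.

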